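Shut the tagged water valve in the bakery's covered valve box

TASK

The valve box on the bakery bench has two bays, and a loose metal cover lies over one of them. Push the cover by its upright rib along the box, all the way over to the other bay, to reveal the valve handle marked with a round disc on its end; then push that handle clockwise (seen from above) until it is fully shut against its stop. Only push: do not lift or tip the cover, do not turn the plain handle, leave the things around the box where they stand, and finish with the gripper clear of everything.

Things in the scene. Friction and masses are not known exactly. Their poses are not given: they have to be found in the camera images.
- valve_box: Grey steel box fixed to the bench, 245 (its x) by 450 (y) by 88 mm high, turned up to 0.2 rad; origin: centre of its underside, at bench height. Two open-topped bays, each 180 (x) by 200 mm (y) inside, centred at y = +105 and -105 mm, a 10 mm wall between. Ledges carrying the cover are 75 mm high; guides along the long sides and stops at both ends rise to 88 mm.
- cover: Loose aluminium plate, 220 (x) by 208 (y) by 5 mm, 0.4 to 0.85 kg; origin: centre of its underside, 75 mm above the bench; axes along the box's. At the start it hides the bay of the tagged valve (either bay); the other bay is open. It slides along the box's y between guides (2.5 mm play each side), about 210 mm to the end stop beyond the other bay, passing clear above both handles.
- cover_tab (a point): Centre of the top edge of the cover's upright rib, 100 mm above the bench. The rib stands at the middle of the plate: 90 mm long along x, 12 mm thick along y, 20 mm high above the plate's top (80 mm above the bench). Pushing it along y takes about 4 to 10 N.
- tagged_valve: Fixed quarter-turn valve, with the disc-ended handle, on a copper pipe along x (pipe and valve body reach up to 45 mm above the bench beside the handle's axis). Origin: centre of its bay at bench height. Its axes are parallel to the box's.
- tagged_pivot (a point): Top of the tagged handle on its turning axis, 66 mm above the bench; at x = +40, y = -30 mm from the centre of its bay.
- tagged_tip (a point): Point on the tagged handle's top, at its disc's axis, 80 mm from the turning axis, 66 mm above the bench. The handle is a steel bar 16 mm wide, underside 52 mm and top 66 mm above the bench, running from the turning axis to this point and ending in a round disc 34 mm across, 52 to 70 mm above the bench.
- tagged_handle (a joint): Angle of the tagged handle: 0 = fully open (points along the box's -x), 1.571 = fully shut against its stop (points along the box's +y); grows clockwise seen from above, in either bay. Starts at 0 to 0.35. It stays where it is left; turning takes about 0.22 N m (3 to 5 N near its end).
- plain_tip (a point): The same point on the other handle, a plain bar 16 mm wide and 85 mm long from its axis, without disc, in the other bay; at the same place in its bay and at the same height. To be left alone.
- plain_handle (a joint): Angle of the plain handle, counted in the same way; starts at 0 to 0.35. To be left alone.
- iced_cake: Bystander near the box: iced Easter cake in a paper mould, 86 mm across, about 107 mm tall; origin at its underside. To be left alone.
- bare_cake: Bystander near the box: bare Easter cake in a paper mould, 86 mm across, about 102 mm tall; origin at its underside. To be left alone.
- jar: Bystander near the box: glass jar, 68 mm across, 100 mm tall; origin at its underside. To be left alone.
- icing_bowl: Bystander near the box: steel bowl, 124 mm across, 55 mm tall; origin at its underside. To be left alone.
- empty_mould: Bystander near the box: empty brown cake mould, 80 mm across, 70 mm tall; origin at its underside. To be left alone.
- union_nut: Bystander near the box: brass ring nut lying on the floor of the plain handle's bay, 32 mm across, 16 mm tall; origin at its underside. To be left alone.
- spatula: Bystander near the box: spatula lying flat, 240 mm long; origin at its underside. To be left alone.
- brush: Bystander near the box: brush lying flat, 200 mm long; origin at its underside. To be left alone.

How it is judged:
By the outcome, as a careful person would: the job done as asked, in the order asked, and still so for the second after the job is handed in, with the robot touching nothing.
It also fails if it takes over 48 s, if anything falls off the work surface, if the arm or the gripper's body presses on something with over 40 N, if the wrist force passes 120 N, or if a joint passes its speed limit or range.

ROBOT

A 6-joint arm with a two-finger parallel gripper is mounted at the origin on the work surface. World frame = base frame: x ahead of the robot, y to its left, z up, the work surface at z = 0. Lengths are in m, angles in rad, forces in N, time in s.
With the tool pointing down it reaches from about 0.275 to 0.725 m from the base axis. Payload 5.6 kg.
Tool frame: the origin (TCP) lies on the centre line of the jaws, within the pads' length; the fingertips stand 11 mm ahead of it and the grasp point (between the pads) lies 8 mm behind it; z points along the fingers, y is the direction in which the jaws open and shut (so a half turn about z gives the same grasp; the last joint's range is limited). The gripper opens to 85 mm and grips with 20 to 120 N. Pads are 22 mm wide; open, the fingers measure 114 mm over their backs; the gripper's body (76 mm by 85 mm) begins 54 mm behind the grasp point. The pads swing forward as they close: fully open they stand 13 mm farther back than shut.
Start: joints at [0.285, 0.255, 0.108, 0, -1.424, -0.285], TCP at [0.55, 0, 0.242] pointing down, gripper open.
Joint ranges: [-2.95, 2.95], [-1.21, 1.97], [-1.09, 1.5], [-2.87, 1.71], [-2.94, -0.07], [-3.05, 3.05]. Speed limits (rad/s): [2.57, 2.57, 3.14, 3.14, 3.14, 3.14].

INTERFACE

Orientations are given as a unit quaternion [x, y, z, w].
In Python, from rig import get_obs, eyes, workorder gives the robot as it stands.
- The arm moves only by the tool send_rows, never from a script. Its argument "deltas" is a list of rows, each a list of 3 entries, a list of its own where there are three numbers: the shift along the world's x, y, z in units of 25 mm (1.0 is 25 mm), then the turn, a rotation vector about the world's x, y, z in units of 5 degrees (1.0 is 5 degrees), then the closure, from -1 (fully open) to 1 (shut). In form: [[[tx, ty, tz], [rx, ry, rz], grip], ...]. A call has 1 to 5 rows; each row is the pose to reach, as a shift and turn from the pose commanded when the call began; what a row does not reach only later rows make up. A row lasts 1/12 s, in which the tool goes at most 41.7 mm and 7.16 degrees, less where a joint would pass 70% of its speed; a pose out of reach is approached as far as the arm can. A call with a gripper value outside its range is refused whole. The fingers move at their own pace and stop on an object; "newtons" is the grip in N (left out, the last holds). Time passes only in rows, so rows that repeat a pose let the fingers close. It gives the time, the measured TCP pose, the force and the opening at its end, in the units of the state.
- get_obs(): the state, without advancing time (a new reading comes with each control period).
- eyes.capture(name): name is "scene" or "side" or "wrist"; returns a dict with "pixels" (420x560x3 uint8, blue, green, red), "mtx" (3x3 intrinsics, pixels), "T" (4x4, takes a point from camera to world coordinates); the wrist camera has in their place "hand_eye" (4x4, takes a point from camera to tool coordinates, whose origin is the TCP and whose axes are the flange's). Camera axes: x right, y down, z forward; pixel columns grow to the right and rows downward; lengths in m; the calibration is good to about 2 mm. The wrist camera is an equidistant fisheye: a pixel r from the principal point sees the ray r / f radians off the axis. A picture is of the moment at which its call begins: read the wrist's pose just before it. There is no depth.
- workorder.close_job(): hands the job in, once; it reports no verdict.
Trained networks look in a picture, given as the dict that the camera call returned (one of the last four; its "shot" number tells which), for a name from the list of things; names that differ only in an ending like _2 or _b are one class to them, and where a whole thing is asked for, a point or a joint stands for the part that bears it (a point fixed in the world has none). Each returns a list of dicts, best first, with "confidence" (0 to 1); they miss things now and then, are a little off and sometimes report something else, mostly with a low value. They report only what shows in the picture. A call takes as long as a camera call.
- eyes.find_in(target, picture): "at" ([column, row] in pixels, amid what is visible of it).
- eyes.tip_of(target, picture): "at" ([column, row] in pixels: a listed point, or the origin of a listed thing).
The state is a dict: "time_s": time; "qpos": joint angles; "joint_velocities": joint speeds; "joint_efforts": joint torques, N m; "ee_pos": TCP position; "orientation": TCP orientation; "contact_force": force on the tool from outside, world axes, zero at the start; "ft_torque": the same for the moment, N m; "grip_width": finger opening in m.
Only numpy, scipy, OpenCV 4.12 (cv2) and the standard library are available. Lean on these libraries where they do the work, as an engineer would, in place of code of your own. Each camera call takes 0.05 s, during which the arm holds its last target.

## Working session

There is one attempt and no reset: what is moved stays moved. The work goes in short steps, Python scripts to look and compute and a tool call to move; the robot and the scene stay as the last step left them, time stands still between calls to the robot, and variables do not carry over. Pictures are saved under pics/ and viewed, and the job is handed in when it is done.

Besides the shell and the picture viewer there is one more tool, called after "Request:" in YAML: its name, and indented under it one key for each argument. send_rows: Moves the arm, as the interface text tells. Its arguments: {"type":"object","properties":{"deltas":{"type":"array"},"newtons":{"type":"number"}},"required":["deltas"]}

```bash
ls; mkdir -p pics; cat > h.py <<'E'
import numpy as np, cv2, json
from rig import get_obs, eyes, workorder
from scipy.spatial.transform import Rotation as R
def ray(c,p):
    K=c['mtx'];d=np.linalg.inv(K)@[p[0],p[1],1];T=c['T'];return T[:3,3],T[:3,:3]@d
def at_z(c,p,z):
    o,d=ray(c,p);return o+d*(z-o[2])/d[2]
def proj(c,P):
    T=np.linalg.inv(c['T']);q=T[:3,:3]@np.array(P)+T[:3,3];u=c['mtx']@q;return u[:2]/u[2]
E
python3 - <<'E'
from h import *
for n in ['scene','side']:
    c=eyes.capture(n); cv2.imwrite(f'pics/{n}0.png',c['pixels']); print(n,c['T'].round(3).tolist(),c['mtx'].round(1).tolist())
    for t,z in [('valve_box',0),('cover',.075),('cover_tab',.1),('tagged_tip',.066),('plain_tip',.066),('tagged_pivot',.066)]:
        r=eyes.tip_of(t,c)[:2]
        print(t,[(np.round(x['at'],1).tolist(),round(x['confidence'],2),at_z(c,x['at'],z).round(4).tolist()) for x in r])
print(get_obs())
E
```

```text
pics
scene [[-0.619, 0.481, -0.621, 1.323], [0.785, 0.363, -0.502, 0.643], [-0.016, -0.798, -0.602, 0.852], [0.0, 0.0, 0.0, 1.0]] [[401.2, 0.0, 285.0], [0.0, 401.2, 213.5], [0.0, 0.0, 1.0]]
valve_box [([307.4, 236.9], 0.69, [0.5, 0.0703, 0.0]), ([389.7, 284.5], 0.58, [0.5282, 0.378, 0.0])]
cover [([287.1, 209.2], 0.89, [0.4993, -0.0132, 0.075])]
cover_tab [([284.2, 199.9], 0.81, [0.4912, -0.0311, 0.1]), ([429.0, 298.1], 0.4, [0.6044, 0.5042, 0.1])]
tagged_tip []
plain_tip []
tagged_pivot []
side [[0.922, -0.296, 0.248, 0.224], [-0.386, -0.685, 0.618, -0.82], [-0.013, -0.665, -0.746, 1.115], [0.0, 0.0, 0.0, 1.0]] [[410.1, 0.0, 277.0], [0.0, 410.1, 205.5], [0.0, 0.0, 1.0]]
valve_box [([288.9, 175.3], 0.73, [0.6979, 0.2295, 0.0])]
cover [([262.6, 224.3], 0.92, [0.4946, -0.0169, 0.075])]
cover_tab [([259.0, 220.0], 0.72, [0.4839, -0.015, 0.1]), ([291.8, 172.7], 0.38, [0.6702, 0.1434, 0.1])]
tagged_tip []
plain_tip [([237.6, 192.3], 0.71, [0.4688, 0.1606, 0.066])]
tagged_pivot []
{'time_s': 0.7, 'qpos': array([ 2.84612297e-01,  2.55075690e-01,  1.08228419e-01, -2.22223855e-05,
       -1.42389435e+00, -2.84596436e-01]), 'joint_velocities': array([ 0.00148141,  0.00047962, -0.00073648, -0.00014827,  0.00055327,
        0.00209797]), 'joint_efforts': array([-1.91918502e-04, -3.86295033e+01,  2.38031709e+01,  5.36711007e+00,
       -5.46830288e-04,  4.40862971e-05]), 'ee_pos': array([5.50001834e-01, 4.18690072e-05, 2.42303858e-01]), 'orientation': array([ 7.07111239e-01, -7.07102323e-01,  3.49201749e-06, -2.92733208e-05]), 'contact_force': array([-0.22000959,  0.76695542, -0.39133967]), 'ft_torque': array([-0.04687558, -0.05007663,  0.00968662]), 'grip_width': 0.08543946638842989}
```

View pics/scene0.png

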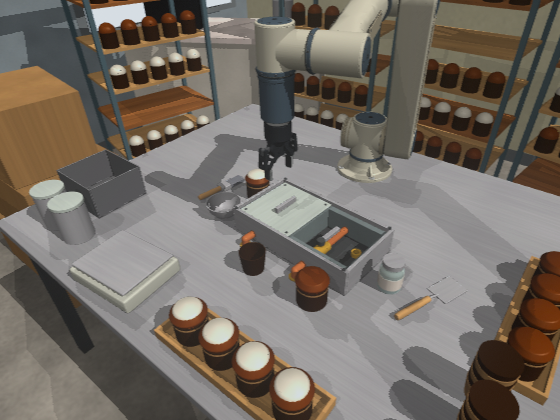

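View pics/side0.png

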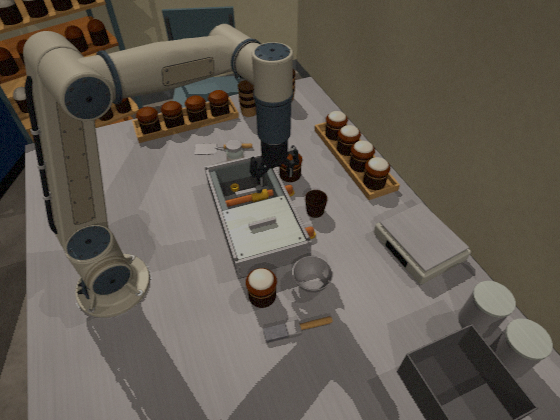

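Scene: the cover lies on the robot's-right (−y) bay, with its rib at about (286,203) in scene and (262,220) in side. The open bay with the plain handle lies on the +y side. Next I'll measure the box corners for yaw.

```bash
python3 - <<'E'
from h import *
c=cv2.imread('pics/scene0.png')[170:300,220:400]; cv2.imwrite('pics/sc.png',cv2.resize(c,None,fx=4.4,fy=4.4,interpolation=cv2.INTER_CUBIC))
c=cv2.imread('pics/side0.png')[145:285,195:325]; cv2.imwrite('pics/si.png',cv2.resize(c,None,fx=4.2,fy=4.2,interpolation=cv2.INTER_CUBIC))
print(get_obs()['ee_pos'])
c=eyes.capture('wrist'); cv2.imwrite('pics/w0.png',c['pixels']); print(c['mtx'],c['hand_eye'])
E
```

```text
[5.50001834e-01 4.18690072e-05 2.42303858e-01]
[[325.1922621    0.         280.8705001 ]
 [  0.         325.1922621  210.49819134]
 [  0.           0.           1.        ]] [[-1.02622731e-03 -9.45861592e-01 -3.24568630e-01  8.33152866e-02]
 [ 9.99999435e-01 -8.80957876e-04 -5.94519917e-04 -2.15856762e-04]
 [ 2.76402265e-04 -3.24569056e-01  9.45861962e-01 -1.32043809e-01]
 [ 0.00000000e+00  0.00000000e+00  0.00000000e+00  1.00000000e+00]]
```

View pics/sc.png

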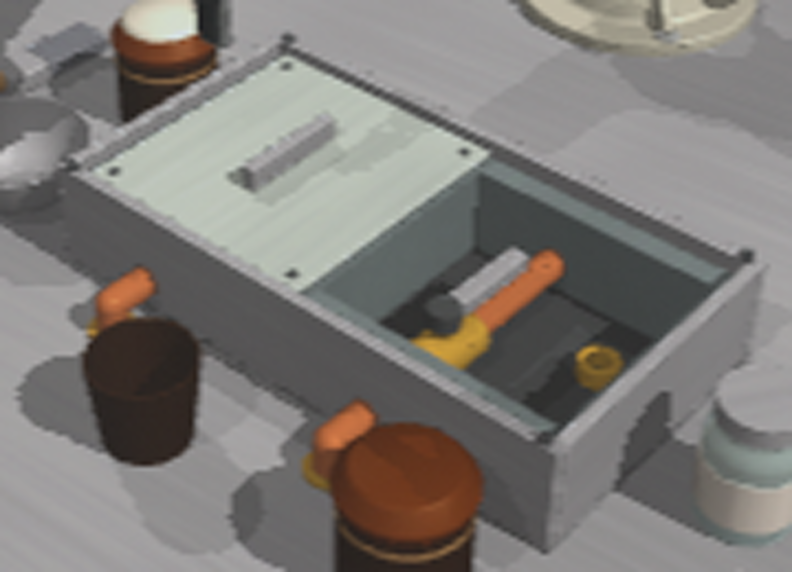

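View pics/si.png

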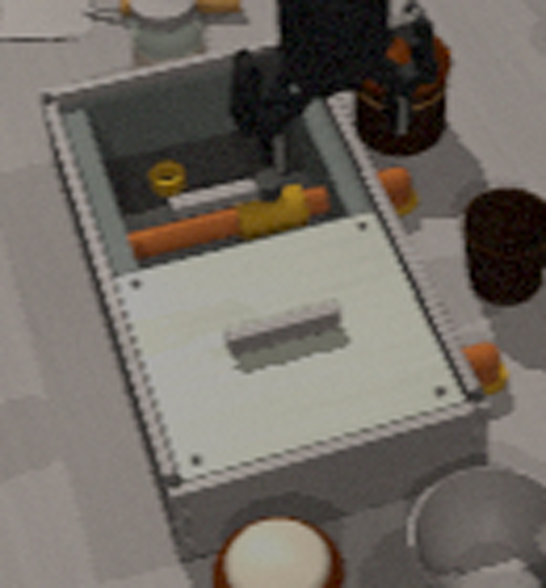

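View pics/w0.png

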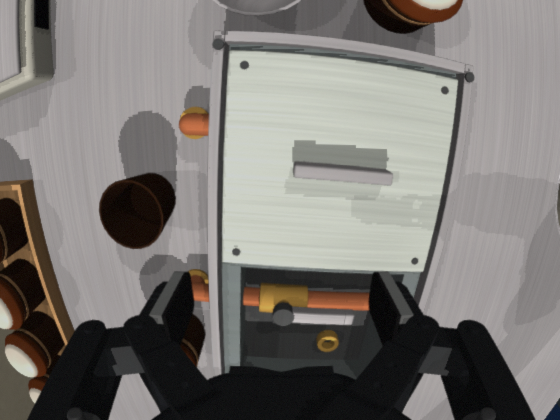

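The views show the same layout. The wrist view has the rib at (343,174), the plain handle along −x in the open bay, and the nut at (328,341). Now I'll fit the box pose from its corners.

```bash
python3 - <<'E'
from h import *
from scipy.optimize import least_squares
S=eyes.capture('scene');D=eyes.capture('side')
L=[(S,(285.5,179.6),(-1,-1)),(S,(236.4,209.1),(1,-1)),(S,(392.3,229.5),(-1,1)),(S,(344.5,271.1),(1,1)),
(D,(205.7,168.3),(-1,1)),(D,(236,261.7),(-1,-1)),(D,(310.5,240.7),(1,-1))]
def W(p,l):
    c,s=np.cos(p[2]),np.sin(p[2]);return np.array([p[0]+c*l[0]-s*l[1],p[1]+s*l[0]+c*l[1],l[2]])
f=lambda p:np.concatenate([proj(c,W(p,(sg[0]*.1225,sg[1]*.225,.088)))-uv for c,uv,sg in L])
r=least_squares(f,[.5,.07,0.1],loss='soft_l1');p=r.x;print(p,f(p).reshape(-1,2).round(1).tolist())
for n,l in [('tab',(0,-.105,.1)),('piv',(.04,-.135,.066)),('shut tip',(.04,-.055,.066)),('open tip',(-.04,-.135,.066))]: print(n,W(p,l).round(4),proj(S,W(p,l)).round(),proj(D,W(p,l)).round())
for t,z in [('iced_cake',0),('bare_cake',0),('jar',0),('icing_bowl',0),('empty_mould',0)]:
    for c in(S,D):
        x=eyes.tip_of(t,c)[:1]
        if x:
            P=at_z(c,x[0]['at'],z); print(t,round(x[0]['confidence'],2),P.round(3),(R.from_euler('z',-p[2]).apply(P-[p[0],p[1],0])).round(3))
E
```

```text
[ 0.5037884   0.08289688 -0.08433527] [[-0.9, -3.0], [-3.3, -2.6], [2.5, 0.1], [1.3, 2.5], [0.0, -3.1], [-0.7, 0.6], [1.4, 0.8]]
tab [ 0.4949 -0.0217  0.1   ] [286. 201.] [263. 220.]
piv [ 0.5323 -0.055   0.066 ] [271. 212.] [278. 231.]
shut tip [0.539  0.0247 0.066 ] [289. 222.] [270. 213.]
open tip [ 0.4526 -0.0483  0.066 ] [287. 201.] [254. 237.]
iced_cake 0.68 [ 0.423 -0.216  0.   ] [-0.055 -0.305  0.   ]
iced_cake 0.93 [ 0.407 -0.211  0.   ] [-0.072 -0.301  0.   ]
bare_cake 0.95 [0.703 0.229 0.   ] [0.186 0.162 0.   ]
bare_cake 0.65 [0.703 0.243 0.   ] [0.185 0.176 0.   ]
jar 0.87 [0.533 0.381 0.   ] [0.004 0.3   0.   ]
jar 0.63 [0.544 0.378 0.   ] [0.015 0.298 0.   ]
icing_bowl 0.59 [ 0.578 -0.23  -0.   ] [ 0.1   -0.306 -0.   ]
icing_bowl 0.73 [ 0.572 -0.239  0.   ] [ 0.095 -0.315  0.   ]
empty_mould 0.57 [0.711 0.022 0.   ] [ 0.211 -0.043  0.   ]
empty_mould 0.75 [0.711 0.027 0.   ] [ 0.211 -0.038  0.   ]
```

```bash
cat >> h.py <<'E'
def W(p,l):
    c,s=np.cos(p[2]),np.sin(p[2]);return np.array([p[0]+c*l[0]-s*l[1],p[1]+s*l[0]+c*l[1],l[2]])
def wproj(c,o,P):
    Rt=R.from_quat(o['orientation']).as_matrix();q=Rt.T@(np.array(P)-o['ee_pos']);H=c['hand_eye'];q=H[:3,:3].T@(q-H[:3,3])
    th=np.arctan2(np.hypot(q[0],q[1]),q[2]);r=c['mtx'][0,0]*th;n=np.hypot(q[0],q[1]);return np.array([c['mtx'][0,2]+r*q[0]/n,c['mtx'][1,2]+r*q[1]/n])
def wat_z(c,o,p,z):
    u=np.array([p[0]-c['mtx'][0,2],p[1]-c['mtx'][1,2]]);r=np.linalg.norm(u);th=r/c['mtx'][0,0];d=np.array([*(u/r*np.sin(th)),np.cos(th)])
    H=c['hand_eye'];Rt=R.from_quat(o['orientation']).as_matrix();o0=Rt@H[:3,3]+o['ee_pos'];d=Rt@H[:3,:3]@d;return o0+d*(z-o0[2])/d[2]
def over(c,p,o=None,tab=(0,-.105)):
    im=c['pixels'].copy();pr=(lambda P:wproj(c,o,P)) if o is not None else (lambda P:proj(c,P))
    def poly(pts,col):
        for a,b in zip(pts,pts[1:]+pts[:1]):
            q=np.array([pr(W(p,np.array(a)+t*(np.array(b)-a))) for t in np.linspace(0,1,12)])
            cv2.polylines(im,[np.round(q*16).astype(int)],False,col,1,cv2.LINE_AA,4)
    for z,col in((.088,(0,0,255)),(0,(255,0,0))):
        poly([(-.1225,-.225,z),(.1225,-.225,z),(.1225,.225,z),(-.1225,.225,z)],col)
    x,y=tab
    poly([(x-.11,y-.104,.08),(x+.11,y-.104,.08),(x+.11,y+.104,.08),(x-.11,y+.104,.08)],(0,200,0))
    poly([(x-.045,y-.006,.1),(x+.045,y-.006,.1),(x+.045,y+.006,.1),(x-.045,y+.006,.1)],(255,0,255))
    return im
E
python3 - <<'E'
from h import *
S=eyes.capture('scene');D=eyes.capture('side');o=get_obs();Wc=eyes.capture('wrist')
p=[ 0.5037884,0.08289688,-0.08433527]
cv2.imwrite('pics/o1.png',np.hstack([cv2.resize(over(S,p)[170:300,220:400],None,fx=4,fy=4),]))
cv2.imwrite('pics/o2.png',cv2.resize(over(D,p)[145:285,195:325],None,fx=4.2,fy=4.2))
cv2.imwrite('pics/o3.png',over(Wc,p,o))
# wrist points
for uv,z in [((343,174),.1),((222,42),.088),((470,74),.088),((294,165),.1),((393,174),.1)]: print(uv,wat_z(Wc,o,uv,z).round(4))
for t,z in [('cover_tab',.1),('cover',.075),('plain_tip',.066)]: print(t,[(x['at'],x['confidence'],wat_z(Wc,o,x['at'],z).round(4)) for x in eyes.tip_of(t,Wc)[:1]])
E
```

```text
(343, 174) [ 0.4961 -0.0228  0.1   ]
(222, 42) [ 0.6012 -0.1393  0.088 ]
(470, 74) [ 0.3681 -0.1239  0.088 ]
(294, 165) [ 0.5391 -0.0304  0.1   ]
(393, 174) [ 0.4498 -0.0237  0.1   ]
cover_tab [([341.9, 174.7], 0.66, array([ 0.4971, -0.0221,  0.1   ]))]
cover [([339.8, 171.7], 0.7, array([ 0.4944, -0.0195,  0.075 ]))]
plain_tip [([344.6, 175.8], 0.28, array([ 0.4877, -0.0135,  0.066 ]))]
```

View pics/o1.png

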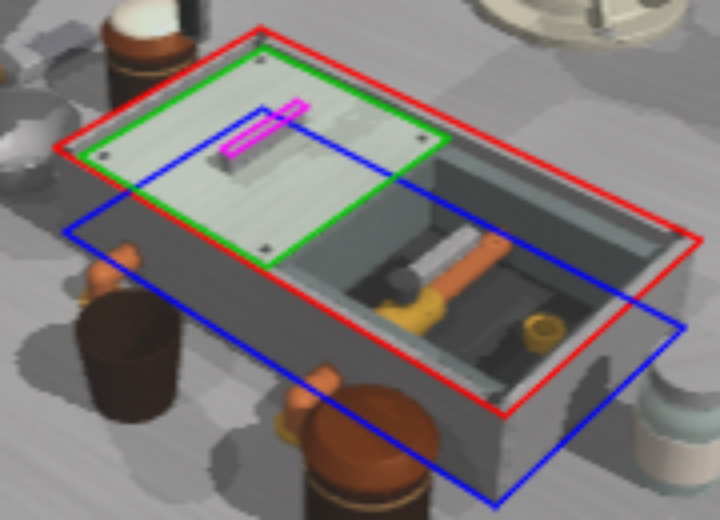

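View pics/o2.png

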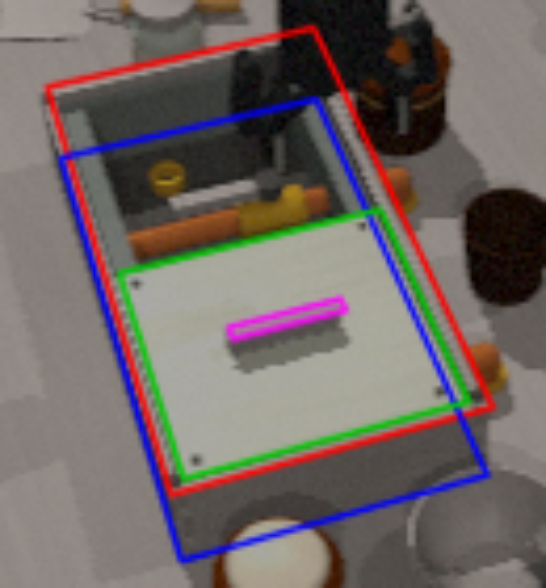

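View pics/o3.png

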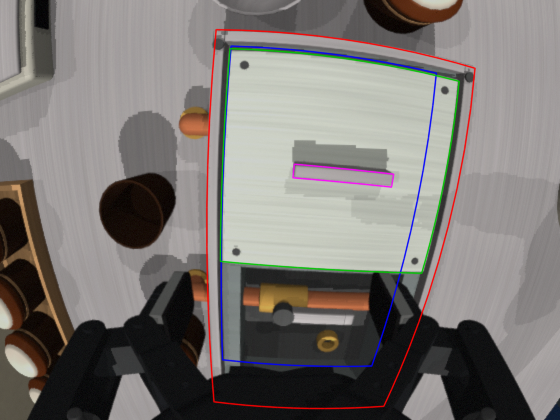

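The overlay fits within 2–3 mm. Box pose is (0.504, 0.083, yaw −0.084), and the cover is at local y = −105 mm. I'll close the gripper, move behind the rib (local y −143 mm) and descend to TCP z ≈ 0.097.

Request:
send_rows:
  deltas:
    - [[-0.8,-0.8,0],[0,0,-0.5],1]
    - [[-1.6,-1.6,0],[0,0,-0.96],1]
    - [[-2.33,-2.38,0],[0,0,-0.96],1]
    - [[-2.33,-2.38,-0.6],[0,0,-0.96],1]
    - [[-2.33,-2.38,-1.6],[0,0,-0.96],1]
  newtons: 40

```text
time_s: 2.07
ee_pos: [0.4928, -0.0605, 0.205]
orientation: [-0.676, 0.736, -0.002, 0.003]
contact_force: [0.1, 0.1, -0.8]
grip_width: 0.0257
```

Request:
send_rows:
  deltas:
    - [[0,0,-1],[0,0,0],1]
    - [[0,0,-2],[0,0,0],1]
    - [[0,0,-2.6],[0,0,0],1]
    - [[0,0,-2.6],[0,0,0],1]
    - [[0,0,-2.6],[0,0,0],1]

```text
time_s: 2.48
ee_pos: [0.4916, -0.0597, 0.1373]
orientation: [-0.677, 0.736, 0.0, -0.001]
contact_force: [-0.4, 0.2, 0.4]
grip_width: 0.0001
```

```bash
python3 - <<'E'
from h import *
S=eyes.capture('scene');D=eyes.capture('side');o=get_obs();Wc=eyes.capture('wrist');print(o['ee_pos'],o['grip_width'],o['contact_force'])
cv2.imwrite('pics/a1.png',cv2.resize(S['pixels'][140:300,200:400],None,fx=3.5,fy=3.5));cv2.imwrite('pics/a2.png',Wc['pixels'])
E
```

```text
[ 0.49276112 -0.0594876   0.13875289] -2.5487866338374616e-06 [-0.44950993  0.3642279   0.26004578]
```

View pics/a1.png

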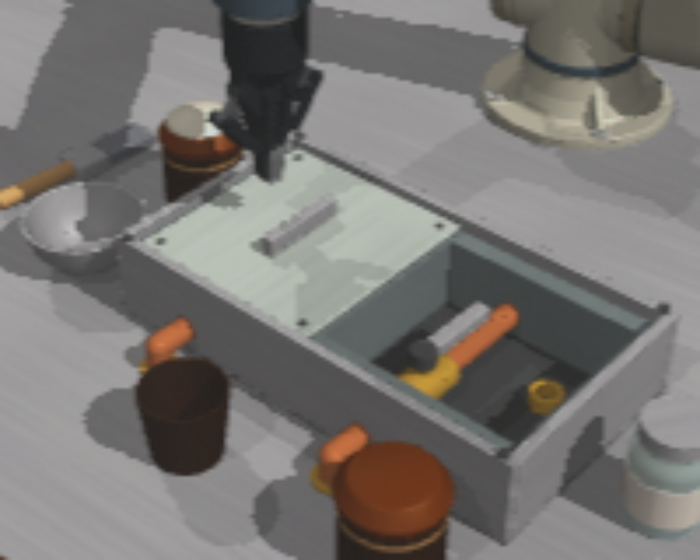

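View pics/a2.png

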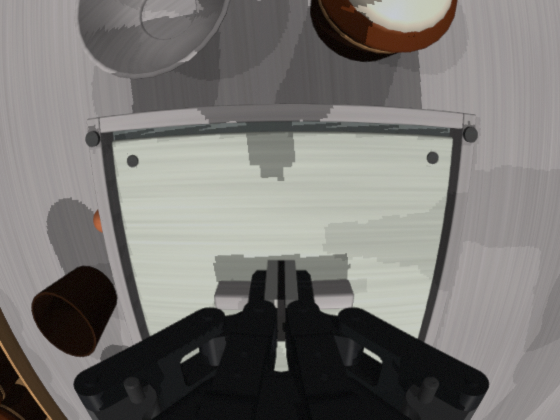

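Fingers are centred on the rib and behind it (wrist view: rib spans columns 215–352, fingers at 280), with yaw aligned. Descend, then push.

Request:
send_rows:
  deltas:
    - [[0,0,-0.8],[0,0,0],1]
    - [[0,0,-1.4],[0,0,0],1]
    - [[0,0,-1.65],[0,0,0],1]
    - [[0,0,-1.65],[0,0,0],1]

```text
time_s: 2.97
ee_pos: [0.4913, -0.0595, 0.0956]
orientation: [-0.677, 0.736, 0.0, -0.001]
contact_force: [0.0, 0.4, 0.7]
grip_width: 0.0002
```

Request:
send_rows:
  deltas:
    - [[0.017,0.2,0],[0,0,0],1]
    - [[0.034,0.4,0],[0,0,0],1]
    - [[0.059,0.7,0],[0,0,0],1]
    - [[0.084,1.0,0],[0,0,0],1]
    - [[0.118,1.4,0],[0,0,0],1]

```text
time_s: 3.38
ee_pos: [0.4951, -0.0248, 0.0971]
orientation: [-0.677, 0.736, -0.001, -0.0]
contact_force: [-0.2, -5.8, 3.3]
grip_width: -0.0001
```

Request:
send_rows:
  deltas:
    - [[0.034,0.4,0],[0,0,0],1]
    - [[0.067,0.8,0],[0,0,0],1]
    - [[0.101,1.2,0],[0,0,0],1]
    - [[0.135,1.6,0],[0,0,0],1]
    - [[0.169,2.0,0],[0,0,0],1]

```text
time_s: 3.8
ee_pos: [0.4992, 0.0255, 0.0971]
orientation: [-0.677, 0.736, -0.001, -0.0]
contact_force: [-0.4, -5.4, 4.3]
grip_width: -0.0002
```

Request:
send_rows:
  deltas:
    - [[0.034,0.4,0],[0,0,0],1]
    - [[0.067,0.8,0],[0,0,0],1]
    - [[0.101,1.2,0],[0,0,0],1]
    - [[0.135,1.6,0],[0,0,0],1]
    - [[0.169,2.0,0],[0,0,0],1]

```text
time_s: 4.22
ee_pos: [0.5033, 0.0754, 0.0971]
orientation: [-0.677, 0.736, -0.001, -0.001]
contact_force: [-0.8, -6.8, 4.2]
grip_width: -0.0
```

Request:
send_rows:
  deltas:
    - [[0.034,0.4,0],[0,0,0],1]
    - [[0.067,0.8,0],[0,0,0],1]
    - [[0.101,1.2,0],[0,0,0],1]
    - [[0.135,1.6,0],[0,0,0],1]
    - [[0.169,2.0,0],[0,0,0],1]

```text
time_s: 4.63
ee_pos: [0.5074, 0.1253, 0.0971]
orientation: [-0.677, 0.736, -0.001, -0.001]
contact_force: [0.0, -6.6, 4.1]
grip_width: 0.0001
```

Request:
send_rows:
  deltas:
    - [[0.025,0.3,0],[0,0,0],1]
    - [[0.051,0.6,0],[0,0,0],1]
    - [[0.076,0.9,0],[0,0,0],1]
    - [[0.101,1.2,0],[0,0,0],1]
    - [[0.101,1.2,0],[0,0,0],1]

```text
time_s: 5.05
ee_pos: [0.5101, 0.1567, 0.0966]
orientation: [-0.677, 0.736, -0.0, 0.0]
contact_force: [1.1, 0.3, 0.5]
grip_width: -0.0001
```

```bash
python3 - <<'E'
from h import *
S=eyes.capture('scene');D=eyes.capture('side');o=get_obs();print(o['ee_pos'],o['contact_force'])
p=[ 0.5037884,0.08289688,-0.08433527]; Pl=R.from_euler('z',-p[2]).apply(o['ee_pos']-[p[0],p[1],0]);print('local',Pl)
a=cv2.resize(over(S,p,tab=(0,.105))[150:310,220:410],None,fx=3.5,fy=3.5);cv2.imwrite('pics/b1.png',a)
cv2.imwrite('pics/b2.png',cv2.resize(over(D,p,tab=(0,.105))[145:285,195:325],None,fx=4.2,fy=4.2))
E
```

```text
[0.50979834 0.15647393 0.09610577] [-0.1099127   0.21460435  0.14424886]
local [-0.00020921  0.0738218   0.09610577]
```

View pics/b1.png

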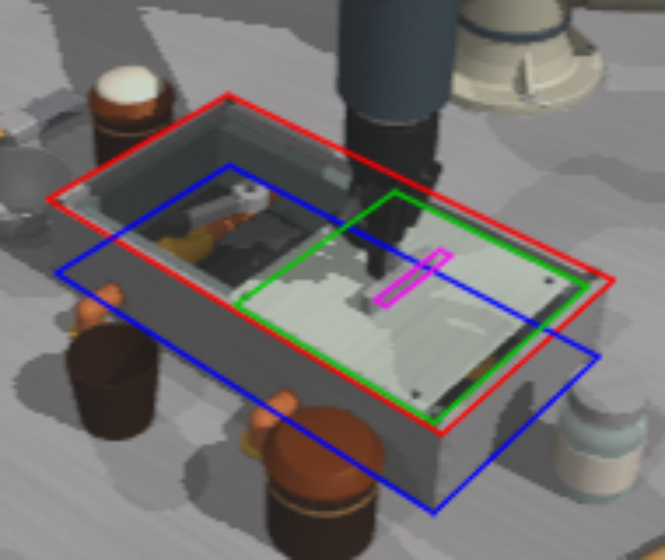

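View pics/b2.png

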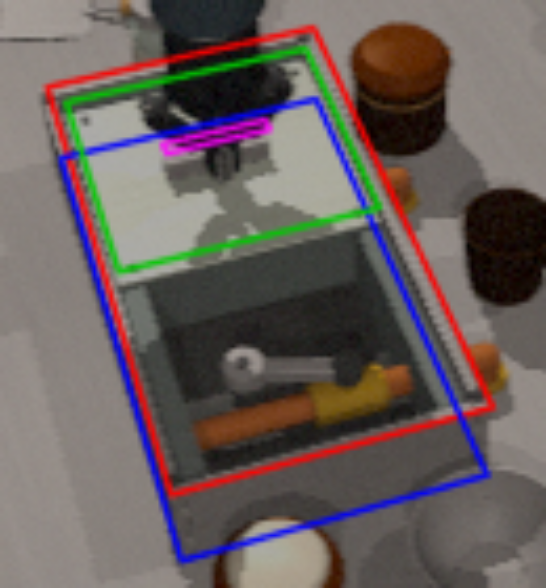

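The tagged disc handle is revealed in the −y bay. The cover is still about 10 mm short of its stop, so I'll push the rest slowly while watching the force.

Request:
send_rows:
  deltas:
    - [[0.008,0.1,0],[0,0,0],1]
    - [[0.017,0.2,0],[0,0,0],1]
    - [[0.025,0.3,0],[0,0,0],1]
    - [[0.034,0.4,0],[0,0,0],1]
    - [[0.034,0.4,0],[0,0,0],1]

```text
time_s: 5.57
ee_pos: [0.5104, 0.1649, 0.096]
orientation: [-0.677, 0.736, -0.0, -0.001]
contact_force: [-0.9, -5.0, 1.4]
grip_width: 0.0003
```

Request:
send_rows:
  deltas:
    - [[0.004,0.05,0],[0,0,0],1]
    - [[0.008,0.1,0],[0,0,0],1]
    - [[0.013,0.15,0],[0,0,0],1]
    - [[0.013,0.15,0],[0,0,0],1]

```text
time_s: 5.9
ee_pos: [0.5108, 0.1685, 0.096]
orientation: [-0.677, 0.736, -0.0, -0.001]
contact_force: [-1.5, -5.5, 3.1]
grip_width: -0.0004
```

Request:
send_rows:
  deltas:
    - [[0.004,0.05,0],[0,0,0],1]
    - [[0.008,0.1,0],[0,0,0],1]
    - [[0.013,0.15,0],[0,0,0],1]
    - [[0.013,0.15,0],[0,0,0],1]

```text
time_s: 6.23
ee_pos: [0.5111, 0.1723, 0.0961]
orientation: [-0.677, 0.736, -0.0, -0.001]
contact_force: [-0.3, -5.0, 3.6]
grip_width: -0.0001
```

Request:
send_rows:
  deltas:
    - [[0.004,0.05,0],[0,0,0],1]
    - [[0.008,0.1,0],[0,0,0],1]
    - [[0.008,0.1,0],[0,0,0],1]

```text
time_s: 6.48
ee_pos: [0.5113, 0.1747, 0.096]
orientation: [-0.677, 0.736, -0.0, -0.001]
contact_force: [0.2, -5.5, 2.9]
grip_width: 0.0001
```

Request:
send_rows:
  deltas:
    - [[0.004,0.05,0],[0,0,0],1]
    - [[0.008,0.1,0],[0,0,0],1]
    - [[0.008,0.1,0],[0,0,0],1]

```text
time_s: 6.73
ee_pos: [0.5119, 0.1756, 0.0961]
orientation: [-0.677, 0.736, -0.001, -0.002]
contact_force: [2.2, -11.1, 2.6]
grip_width: -0.0
```

```bash
python3 - <<'E'
from h import *
S=eyes.capture('scene');D=eyes.capture('side');o=get_obs();print(o['ee_pos'],o['contact_force'])
p=[ 0.5037884,0.08289688,-0.08433527]; Pl=R.from_euler('z',-p[2]).apply(o['ee_pos']-[p[0],p[1],0]);print('local',Pl)
a=cv2.resize(S['pixels'][150:310,220:410],None,fx=3.5,fy=3.5,interpolation=cv2.INTER_CUBIC);cv2.imwrite('pics/c1.png',a)
cv2.imwrite('pics/c2.png',cv2.resize(D['pixels'][145:285,195:325],None,fx=4.2,fy=4.2,interpolation=cv2.INTER_CUBIC))
E
```

```text
[0.51189493 0.17562264 0.09605546] [ 1.72814963 -9.63539559  2.42772011]
local [0.00026693 0.09307906 0.09605546]
```

View pics/c1.png

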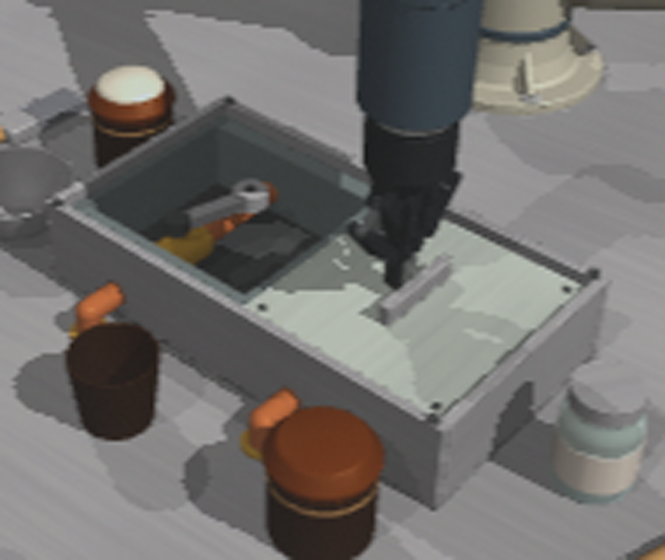

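View pics/c2.png

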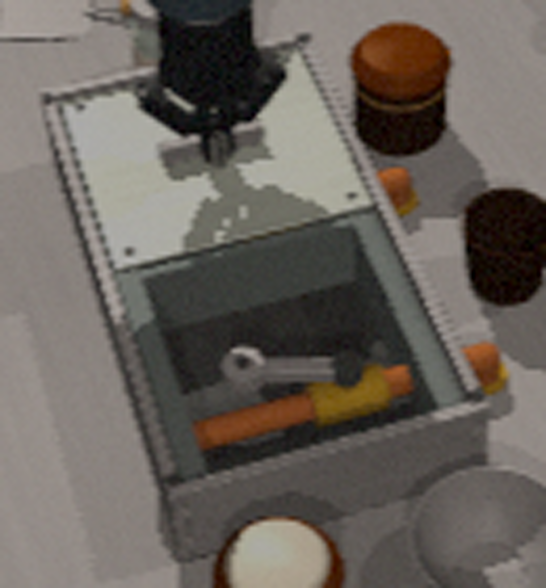

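The force doubled while the advance stalled, so the cover has reached its stop. One more nudge to confirm, then back off and up.

Request:
send_rows:
  deltas:
    - [[0.004,0.05,0],[0,0,0],1]
    - [[0.006,0.08,0],[0,0,0],1]
    - [[0.006,0.08,0],[0,0,0],1]

```text
time_s: 7.08
ee_pos: [0.5119, 0.1757, 0.0961]
orientation: [-0.677, 0.736, -0.002, -0.003]
contact_force: [2.5, -16.2, 3.3]
grip_width: 0.0001
```

Request:
send_rows:
  deltas:
    - [[-0.02,-0.25,0],[0,0,0],1]
    - [[-0.05,-0.6,0],[0,0,0.0],1]
    - [[-0.08,-1.0,0.6],[0,0,0],1]
    - [[-0.13,-1.5,1.6],[0,0,0],1]
    - [[-0.17,-2.0,2.6],[0,0,0],1]

```text
time_s: 7.5
ee_pos: [0.5071, 0.1299, 0.1611]
orientation: [-0.677, 0.736, 0.001, -0.0]
contact_force: [1.4, 0.3, 0.0]
grip_width: 0.0002
```

```bash
python3 - <<'E'
from h import *
p=[ 0.5037884,0.08289688,-0.08433527];o=get_obs()
loc=lambda P:R.from_euler('z',-p[2]).apply(P-np.array([p[0],p[1],0])).round(4)
print(o['ee_pos'],loc(o['ee_pos']))
Wc=eyes.capture('wrist');cv2.imwrite('pics/d3.png',over(Wc,p,o,tab=(0,.105)))
for t,z in [('tagged_tip',.066),('tagged_pivot',.066),('cover_tab',.1)]:
    for n in('wrist','scene','side'):
        c=Wc if n=='wrist' else eyes.capture(n)
        x=eyes.tip_of(t,c)[:1]
        if x:
            P=wat_z(c,o,x[0]['at'],z) if n=='wrist' else at_z(c,x[0]['at'],z); l=loc(P)
            print(t,n,np.round(x[0]['at'],1),round(x[0]['confidence'],2),P.round(4),l, 'ang',np.arctan2(l[1]+.135,-(l[0]-.04)).round(3),np.hypot(l[1]+.135,l[0]-.04).round(3))
E
```

```text
[0.50707254 0.12992235 0.16105619] [-0.0007  0.0471  0.1611]
tagged_tip scene [290.9 206.1] 0.68 [ 0.4684 -0.0214  0.066 ] [-0.0265 -0.107   0.066 ] ang 0.399 0.072
tagged_tip side [248.6 233.6] 0.47 [ 0.4412 -0.0281  0.066 ] [-0.053  -0.1158  0.066 ] ang 0.204 0.095
tagged_pivot scene [265.8 211.6] 0.47 [ 0.5422 -0.0685  0.066 ] [ 0.051  -0.1476  0.066 ] ang -2.289 0.017
tagged_pivot side [277.5 230.5] 0.69 [ 0.532  -0.0532  0.066 ] [ 0.0396 -0.1333  0.066 ] ang 1.34 0.002Traceback (most recent call last):
  File "<stdin>", line 9, in <module>
ValueError: only the last four pictures can be asked about
```

View pics/d3.png

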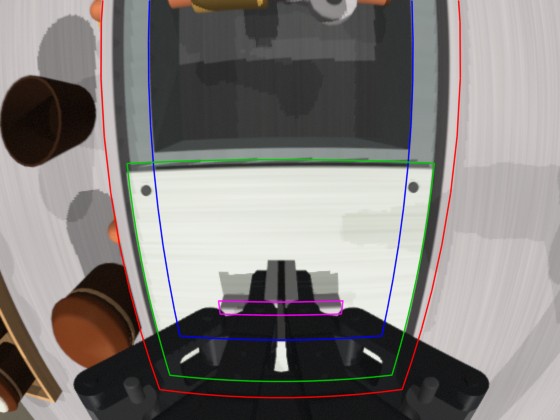

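Confirmed: 16 N with no advance, so the cover is at the end stop (overlay within ~3 mm). The disc handle is visible. I'll move back and up so the wrist camera can measure its angle.

Request:
send_rows:
  deltas:
    - [[-0.08,-1.0,0.8],[0,0,0],1]
    - [[-0.16,-2.0,1.6],[0,0,0],1]
    - [[-0.24,-3.1,1.6],[0,0,0],1]
    - [[-0.24,-3.1,1.6],[0,0,0],1]

```text
time_s: 8.38
ee_pos: [0.5018, 0.0498, 0.2023]
orientation: [-0.676, 0.737, -0.001, 0.001]
contact_force: [0.2, 0.1, -1.0]
grip_width: 0.0001
```

```bash
python3 - <<'E'
from h import *
p=[ 0.5037884,0.08289688,-0.08433527];o=get_obs()
loc=lambda P:R.from_euler('z',-p[2]).apply(P-np.array([p[0],p[1],0])).round(4)
print(o['ee_pos'],loc(o['ee_pos']))
Wc=eyes.capture('wrist');im=over(Wc,p,o,tab=(0,.105))
for t,z in [('tagged_tip',.066),('tagged_pivot',.066),('cover_tab',.1)]:
        x=eyes.tip_of(t,Wc)[:1]
        if x:
            P=wat_z(Wc,o,x[0]['at'],z); l=loc(P)
            print(t,np.round(x[0]['at'],1),round(x[0]['confidence'],2),P.round(4),l, 'ang',np.arctan2(l[1]+.135,-(l[0]-.04)).round(3),np.hypot(l[1]+.135,l[0]-.04).round(3))
q=wproj(Wc,o,W(p,(.04,-.135,.066)));cv2.circle(im,tuple(int(v) for v in q),3,(0,0,255),-1)
for a in(0.1,.2,.3,.4):
    q=wproj(Wc,o,W(p,(.04-.08*np.cos(a),-.135+.08*np.sin(a),.066)));cv2.circle(im,tuple(int(v) for v in q),2,(255,0,255),-1);print(a,q)
cv2.imwrite('pics/e3.png',im)
E
```

```text
[0.50181716 0.04976964 0.20230636] [ 0.0008 -0.0332  0.2023]
tagged_tip [325.2 109.3] 0.67 [ 0.4596 -0.0254  0.066 ] [-0.0349 -0.1117  0.066 ] ang 0.302 0.078
tagged_pivot [232.8  76.8] 0.87 [ 0.5321 -0.059   0.066 ] [ 0.0402 -0.139   0.066 ] ang -1.621 0.004
cover_tab [279.5 356.5] 0.95 [0.5166 0.1974 0.1   ] [0.0031 0.1152 0.1   ] ang 1.424 0.253
0.1 [331.07474431  91.00983352]
0.2 [329.5143295  100.46875954]
0.3 [326.99061107 109.72545737]
0.4 [323.5377858  118.68318558]
```

View pics/e3.png

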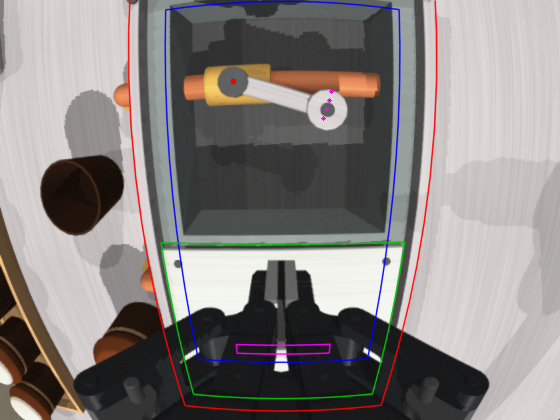

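Wrist view: pivot at (233,77) and disc at (325,109), giving handle angle ≈ 0.30, r = 78 mm and a pivot as predicted. Next, the finger path behind the bar, turning with it.

```bash
python3 - <<'E'
from h import *
p=[ 0.5037884,0.08289688,-0.08433527];o=get_obs();print(o['ee_pos'],R.from_quat(o['orientation']).as_matrix()[:,1])
def pose(th,r,d):
    u=np.array([-np.cos(th),np.sin(th)]);t=np.array([np.sin(th),np.cos(th)]);q=np.array([.04,-.135])+r*u-d*t
    return W(p,(q[0],q[1],0))[:2]
base=pose(.3,.046,.038);print('insert',base,(base-[.5017,.0525])/.025,'yaw',-np.degrees(.3)/5)
prev=base;pt=.3
for th,d in [(.3,.019)]+[(x,.018) for x in np.arange(.4,1.65,.1)]:
    q=pose(th,.046,d);print(round(th,2),((q-base)/.025).round(3),round(-np.degrees(th-.3)/5,2))
E
```

```text
[0.50155561 0.0528718  0.20051942] [-9.96500373e-01  8.35841932e-02  8.30425147e-04]
insert [ 0.47538243 -0.07297317] [-1.0527028  -5.01892681] yaw -3.437746770784939
0.3 [0.285 0.705] -0.0
0.4 [0.312 0.939] -1.15
0.5 [0.344 1.134] -2.29
0.6 [0.395 1.325] -3.44
0.7 [0.465 1.509] -4.58
0.8 [0.553 1.686] -5.73
0.9 [0.658 1.853] -6.88
1.0 [0.779 2.009] -8.02
1.1 [0.915 2.152] -9.17
1.2 [1.065 2.281] -10.31
1.3 [1.227 2.394] -11.46
1.4 [1.399 2.49 ] -12.61
1.5 [1.581 2.569] -13.75
1.6 [1.769 2.629] -14.9
```

Request:
send_rows:
  deltas:
    - [[-0.3,-1.5,0],[0,0,-1.2],1]
    - [[-0.6,-3.0,0],[0,0,-2.4],1]
    - [[-0.9,-4.5,0],[0,0,-3.44],1]
    - [[-1.05,-5.02,0],[0,0,-3.44],1]
    - [[-1.05,-5.02,-1],[0,0,-3.44],1]

```text
time_s: 9.0
ee_pos: [0.4778, -0.0751, 0.1798]
orientation: [-0.559, 0.829, -0.003, 0.003]
contact_force: [1.5, 0.1, 0.9]
grip_width: 0.0001
```

Request:
send_rows:
  deltas:
    - [[0,0,-1],[0,0,0],1]
    - [[0,0,-2],[0,0,0],1]
    - [[0,0,-2.8],[0,0,0],1]
    - [[0,0,-2.8],[0,0,0],1]
    - [[0,0,-2.8],[0,0,0],1]

```text
time_s: 9.42
ee_pos: [0.4751, -0.0726, 0.1054]
orientation: [-0.56, 0.829, 0.0, -0.001]
contact_force: [0.5, 0.5, 0.0]
grip_width: -0.0001
```

```bash
python3 - <<'E'
from h import *
S=eyes.capture('scene');D=eyes.capture('side');o=get_obs();Wc=eyes.capture('wrist');print(o['ee_pos'],o['contact_force'],o['qpos'])
a=cv2.resize(S['pixels'][150:310,220:390],None,fx=2.8,fy=2.8,interpolation=cv2.INTER_CUBIC)
b=cv2.resize(D['pixels'][170:300,220:320],None,fx=3.446,fy=3.446,interpolation=cv2.INTER_CUBIC)
b=cv2.resize(b,(300,448));cv2.imwrite('pics/f1.png',np.hstack([a[:448],b]));cv2.imwrite('pics/f3.png',Wc['pixels'])
E
```

```text
[ 0.47662088 -0.07260142  0.10734952] [ 0.57950367 -0.26286374  0.64385855] [ 1.75352070e-01  2.09153044e-01 -3.11014950e-01  7.78615606e-04
 -1.04867918e+00 -5.58556898e-01]
```

View pics/f1.png

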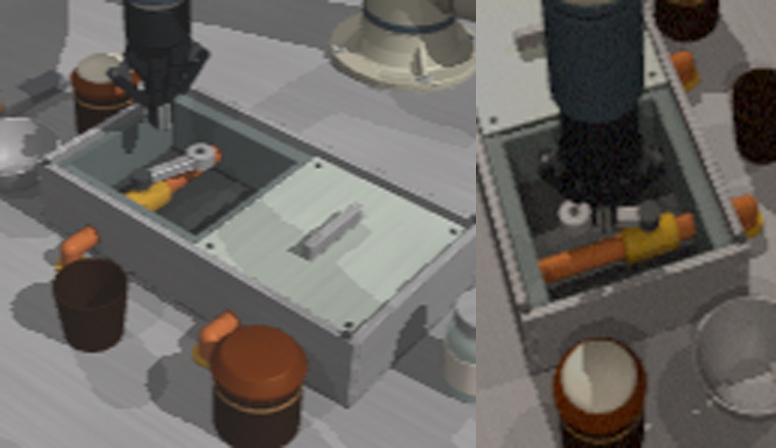

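View pics/f3.png

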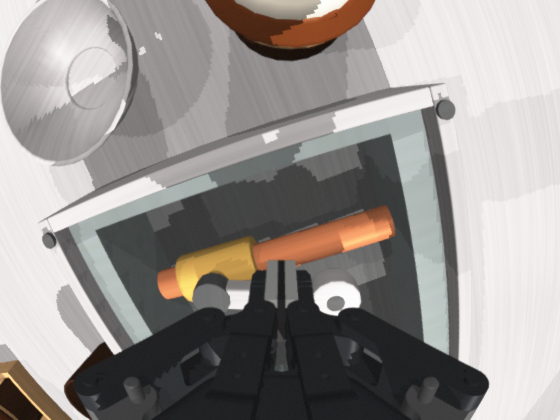

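The cover is fully over and the wrist view shows the fingers at (280,270), between the hub (210,292) and the disc (337,297). I'll descend to pushing height and start turning.

Request:
send_rows:
  deltas:
    - [[0,0,-0.6],[0,0,0],1]
    - [[0,0,-1.2],[0,0,0],1]
    - [[0,0,-1.6],[0,0,0],1]
    - [[0,0,-1.6],[0,0,0],1]

```text
time_s: 9.9
ee_pos: [0.4749, -0.0728, 0.0654]
orientation: [-0.559, 0.829, 0.0, -0.001]
contact_force: [-0.9, -0.3, 0.2]
grip_width: -0.0
```

Request:
send_rows:
  deltas:
    - [[0.1,0.25,0],[0,0,0],1]
    - [[0.2,0.5,0],[0,0,0],1]
    - [[0.285,0.705,0],[0,0,0],1]
    - [[0.3,0.82,0],[0,0,-0.6],1]
    - [[0.312,0.94,0],[0,0,-1.15],1]

```text
time_s: 10.32
ee_pos: [0.4839, -0.0499, 0.0674]
orientation: [-0.516, 0.856, -0.001, -0.0]
contact_force: [-1.7, -5.6, 2.9]
grip_width: -0.0001
```

Request:
send_rows:
  deltas:
    - [[0.032,0.195,0],[0,0,-1.14],1]
    - [[0.083,0.385,0],[0,0,-2.29],1]
    - [[0.153,0.57,0],[0,0,-3.43],1]
    - [[0.241,0.746,0],[0,0,-4.58],1]
    - [[0.346,0.913,0],[0,0,-5.73],1]

```text
time_s: 10.73
ee_pos: [0.4915, -0.0272, 0.067]
orientation: [-0.287, 0.958, -0.001, -0.001]
contact_force: [-3.0, -5.3, 3.2]
grip_width: -0.0003
```

```bash
python3 - <<'E'
from h import *
S=eyes.capture('scene');D=eyes.capture('side');o=get_obs();Wc=eyes.capture('wrist');print(o['ee_pos'],o['contact_force'],o['qpos'])
a=cv2.resize(S['pixels'][150:310,220:390],None,fx=2.8,fy=2.8,interpolation=cv2.INTER_CUBIC)
b=cv2.resize(D['pixels'][170:300,220:320],(300,448),interpolation=cv2.INTER_CUBIC)
cv2.imwrite('pics/g1.png',np.hstack([a[:448],b]));cv2.imwrite('pics/g3.png',Wc['pixels'])
E
```

```text
[ 0.49195239 -0.02655977  0.06677613] [-2.87812241 -2.61282794  2.58172763] [ 2.65584492e-01  2.73873846e-01 -3.42740090e-01  1.23207360e-03
 -9.54741769e-01 -1.25120807e+00]
```

View pics/g1.png

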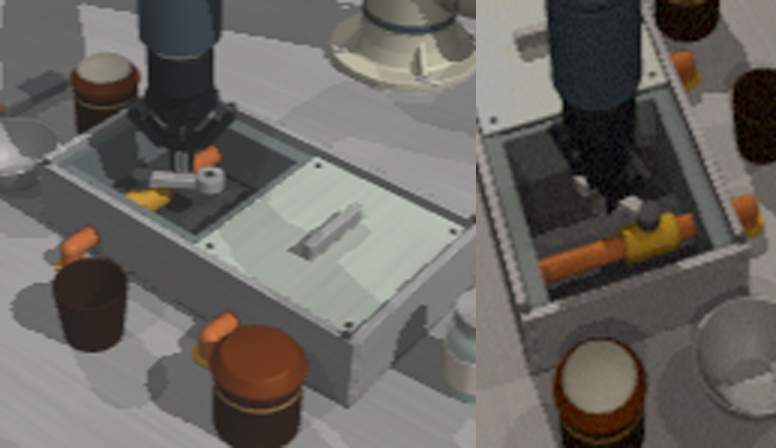

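View pics/g3.png

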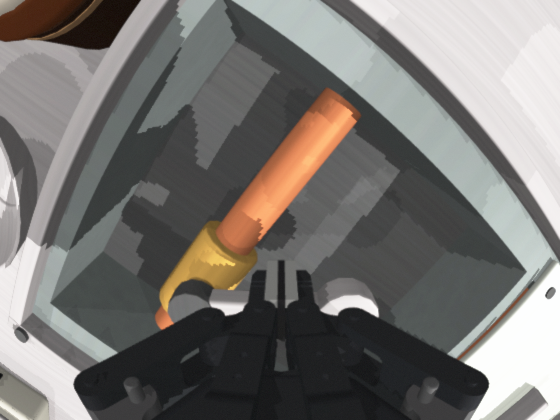

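The handle turns with the finger (now ≈0.9 rad), and the bar stays square to the fingers. I'll continue to about 1.4.

Request:
send_rows:
  deltas:
    - [[0.121,0.156,0],[0,0,-1.15],1]
    - [[0.257,0.299,0],[0,0,-2.29],1]
    - [[0.407,0.428,0],[0,0,-3.44],1]
    - [[0.569,0.541,0],[0,0,-4.58],1]
    - [[0.741,0.637,0],[0,0,-5.73],1]

```text
time_s: 11.3
ee_pos: [0.5093, -0.0106, 0.0662]
orientation: [-0.042, 0.999, -0.0, -0.001]
contact_force: [-4.9, -1.6, 3.5]
grip_width: 0.0002
```

Request:
send_rows:
  deltas:
    - [[0.09,0.04,0],[0,0,-0.57],1]
    - [[0.18,0.079,0],[0,0,-1.14],1]
    - [[0.275,0.11,0],[0,0,-1.72],1]
    - [[0.275,0.11,0],[0,0,-1.72],1]

```text
time_s: 11.63
ee_pos: [0.5168, -0.0076, 0.0661]
orientation: [0.031, 1.0, 0.0, -0.001]
contact_force: [-5.0, -0.0, 2.9]
grip_width: -0.0001
```

Request:
send_rows:
  deltas:
    - [[0.06,0.01,0],[0,0,-0.25],1]
    - [[0.12,0.0,0],[0,0,-0.25],1]
    - [[0.12,0.0,0],[0,0,-0.25],1]

```text
time_s: 11.88
ee_pos: [0.5173, -0.0076, 0.0656]
orientation: [0.041, 0.999, 0.0, -0.003]
contact_force: [-11.8, 3.2, 7.1]
grip_width: -0.0003
```

Request:
send_rows:
  deltas:
    - [[0.05,0,0],[0,0,0],1]
    - [[0.1,0,0],[0,0,0],1]
    - [[0.1,0.0,0],[0,0,0],1]

```text
time_s: 12.13
ee_pos: [0.5175, -0.0077, 0.0653]
orientation: [0.042, 0.999, 0.0, -0.005]
contact_force: [-18.1, 4.6, 14.0]
grip_width: -0.0001
```

The force rose from 5 to 18 N with no advance, so the handle is against its stop. I'll back off in −x, lift and look.

Request:
send_rows:
  deltas:
    - [[-0.2,0.02,0],[0,0,0],1]
    - [[-0.6,0.05,0],[0,0,0],1]
    - [[-1.0,0.08,0],[0,0,0],1]
    - [[-1.0,0.08,0.8],[0,0,0],1]
    - [[-1.0,0.08,1.8],[0,0,0],1]

```text
time_s: 12.55
ee_pos: [0.4967, -0.0057, 0.1103]
orientation: [0.041, 0.999, -0.0, -0.001]
contact_force: [1.6, -0.2, 0.4]
grip_width: 0.0001
```

Request:
send_rows:
  deltas:
    - [[0,0,1.2],[0,0,0],1]
    - [[0,0.0,2.4],[0,0,0],1]
    - [[-0.8,0,3.6],[0,0,0],1]
    - [[-1.6,0,4.0],[0,0,0],1]
    - [[-1.6,0,4.0],[0,0,0],1]

```text
time_s: 12.97
ee_pos: [0.4581, -0.0054, 0.2152]
orientation: [0.041, 0.999, 0.002, 0.004]
contact_force: [-0.0, 0.3, -0.3]
grip_width: 0.0
```

```bash
python3 - <<'E'
from h import *
p=[ 0.5037884,0.08289688,-0.08433527]
loc=lambda P:R.from_euler('z',-p[2]).apply(P-np.array([p[0],p[1],0])).round(4)
S=eyes.capture('scene');D=eyes.capture('side');o=get_obs();Wc=eyes.capture('wrist');print(o['ee_pos'],o['contact_force'])
for n,c in(('s',S),('d',D),('w',Wc)):
    for t,z in(('tagged_tip',.066),('tagged_pivot',.066),('cover_tab',.1)):
        for x in eyes.tip_of(t,c)[:1]:
            P=wat_z(c,o,x['at'],z) if n=='w' else at_z(c,x['at'],z); l=loc(P);print(n,t,round(x['confidence'],2),l,np.arctan2(l[1]+.135,-(l[0]-.04)).round(3))
im=over(Wc,p,o,tab=(0,.105))
for a in(1.4,1.571):
    q=wproj(Wc,o,W(p,(.04-.08*np.cos(a),-.135+.08*np.sin(a),.066)));cv2.circle(im,tuple(int(v) for v in q),2,(255,0,255),-1)
a=cv2.resize(over(S,p,tab=(0,.105))[150:310,220:390],None,fx=2.8,fy=2.8,interpolation=cv2.INTER_CUBIC)
b=cv2.resize(D['pixels'][150:300,200:320],(300,448),interpolation=cv2.INTER_CUBIC)
cv2.imwrite('pics/h1.png',np.hstack([a[:448],b]));cv2.imwrite('pics/h3.png',im)
E
```

```text
[ 0.45832813 -0.00543688  0.21187662] [ 0.76602037 -0.42795931 -0.48071335]
s tagged_tip 0.48 [ 0.0445 -0.0412  0.066 ] 1.619
s tagged_pivot 0.52 [ 0.0391 -0.1327  0.066 ] 1.198
s cover_tab 0.82 [0.0043 0.1098 0.1   ] 1.426
d tagged_tip 0.57 [ 0.032  -0.0573  0.066 ] 1.468
d tagged_pivot 0.49 [ 0.038  -0.1319  0.066 ] 0.998
d cover_tab 0.89 [-0.0007  0.1152  0.1   ] 1.41
w tagged_tip 0.9 [ 0.0399 -0.054   0.066 ] 1.57
w tagged_pivot 0.76 [ 0.0408 -0.1345  0.066 ] 2.583
w cover_tab 0.59 [0.0029 0.1079 0.1   ] 1.419
```

View pics/h1.png

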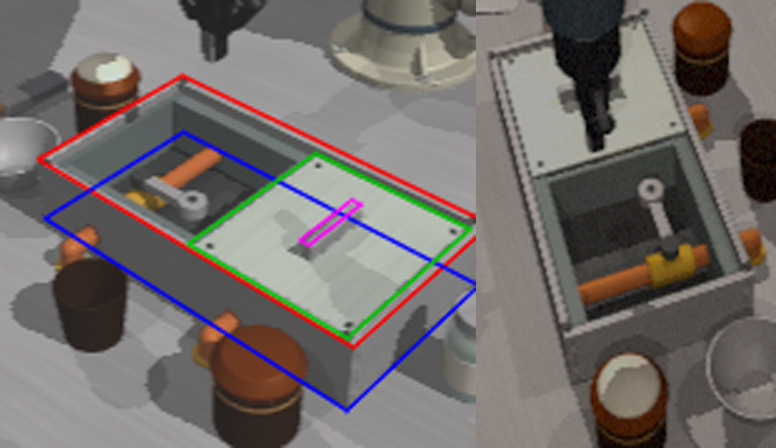

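View pics/h3.png

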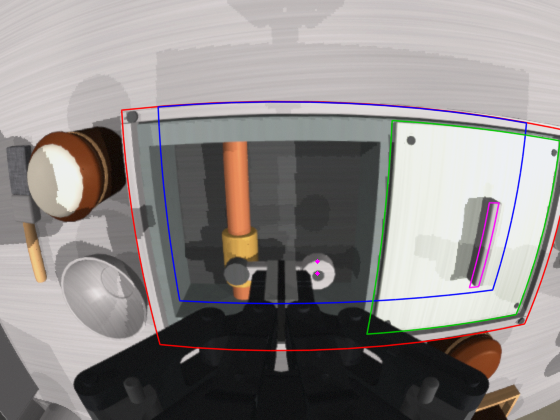

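The wrist camera puts the handle angle at 1.57. The cover is at the far stop (rib ≈ +108 mm) and the gripper is clear. Handing in.

```bash
python3 - <<'E'
from h import *
print(get_obs()['joint_velocities'].round(3)); print(workorder.close_job())
E
```

```text
[ 0.003 -0.004  0.001  0.    -0.002  0.   ]
the job is handed in; nothing more can be done
None
```

The cover is fully over the other bay and the disc-ended handle is shut against its stop; I handed the job in at about 13 s.

- **Cover:** I pushed it by its rib with closed fingers, about 210 mm along the box. At the end the force rose from about 5 to 16 N with no further movement, so it is at the stop. It still lay flat between the guides in the last pictures.
- **Handle:** I pushed it clockwise from about 0.30 rad to its stop, where the force rose from 5 to 18 N with no further movement. The last wrist picture puts it at 1.57 rad. The scene and side estimates were looser, at 1.62 and 1.47 rad.
- **Surroundings:** The gripper ended about 21 cm above the bench, about 11 cm above the rib, with no contact force. The cakes, bowl and mould looked unmoved in the pictures. I did not measure the bystanders again. The plain handle and union nut are now hidden under the cover, so I could not check them after the push.

Measured against my box fit, the rib ended at +108 to +115 mm instead of the nominal +105 mm. I put that down to a few millimetres of error in the fit and the point estimates.

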